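# Bench kit back into its fitted holders

## Task

Clear the soldering corner: put the loupe, the rosin puck, the open tin of pins and the grey rubbing block each into the wooden holder made to its size, sitting flat on the holder's floor. Keep the tin level so that no pins spill, and leave the spring clamp and the marker where they lie.

Things in the scene. Friction and masses are not known exactly. Their poses are not given: they have to be found in the camera images.
- loupe: Black loupe, a waisted barrel standing upright with its glass on top, 38 mm across, 34 mm high, 90 g. Origin on its axis at the underside, z up. Grasp the barrel.
- rosin_puck: Amber rosin puck, a low round cake with rounded edges, 51 mm across, 26 mm high, 60 g. Origin on its axis at the underside, z up.
- tin_of_pins: Low round open metal tin with pins fixed in it, 64 mm across, 20 mm high, 90 g. Origin within 2 mm of its axis at the underside, z up. Grasp it across the outside; it must not be tipped by more than 0.5 rad.
- rub_block: Grey oblong rubbing stone with rounded edges lying flat, 27 mm wide (x), 65 mm long (y), 13 mm high, 60 g. Origin at the middle of the underside, z up. Grasp across its width at mid length.
- dish_a: Turned wooden dish with a felt-lined floor, fixed to the bench, the smallest of three. Outside 65 mm across at the rim, 18 mm high; the bore is 12 mm deep, 45 mm across at its floor and flares to 55 mm at the rim; floor 6 mm above the bench. Origin on its axis at the underside, z up.
- dish_b: Turned wooden dish with a felt-lined floor, fixed to the bench, the middle one of three. Outside 78 mm across at the rim, 16 mm high; the bore is 10 mm deep, 58 mm across at its floor and flares to 68 mm at the rim; floor 6 mm above the bench. Origin on its axis at the underside, z up.
- dish_c: Turned wooden dish with a felt-lined floor, fixed to the bench, the largest of three. Outside 92 mm across at the rim, 14 mm high; the bore is 8 mm deep, 72 mm across at its floor and flares to 82 mm at the rim; floor 6 mm above the bench. Origin on its axis at the underside, z up.
- stone_cradle: Oblong wooden cradle, fixed: base plate 55 (x) by 93 mm (y), 6 mm thick; on it a felt-lined nest 35 (x) by 73 mm (y), floor 6 mm above the bench. End and corner cheeks lean outward to a mouth of 43 by 81 mm, 14 mm above the bench. The long sides are open for 37 mm at mid length, so fingers reach down to the plate there. Origin: middle of the underside, z up; either way round will do.
- spring_clamp: Bystander: small pale steel spring clamp lying flat, 27 mm (x) by 58 mm (y), 12 mm high, loose. Origin at the middle of the underside. It stays where it is, within 25 mm.
- marker: Bystander: white felt marker with a black cap lying flat, 13 mm (x) by 109 mm (y), 14 mm high, loose. Origin at the middle of the underside. It stays where it is, within 25 mm. Around the work: tall wine bottles stand to its right, a 27 mm thick board lies at the near right, and an upright rack post stands left of the bench, 0.62 m from the base axis and 59 degrees to the left.

How it is judged:
By the outcome, as a careful person would: the job done as asked, in the order asked, and still so for the second after the job is handed in, with the robot touching nothing.
It also fails if it takes over 86 s, if anything falls off the work surface, if the arm or the gripper's body presses on something with over 40 N, if the wrist force passes 120 N, or if a joint passes its speed limit or range.

## Robot

A 7-joint arm with a two-finger parallel gripper is mounted at the origin on a cart in front of the work surface, level with it; the furniture and walls round the work are solid. World frame = base frame: x ahead of the robot, y to its left, z up, the work surface at z = 0. Lengths are in m, angles in rad, forces in N, time in s.
With the tool pointing down it reaches from about 0.425 to 1.025 m from the base axis. Payload 9.4 kg.
Tool frame: the origin (TCP) lies midway between the tips of the shut fingers; the grasp point (between the pads) lies robot.grip_point_offset behind it (robot.grip_point_offset is the distance from the TCP to the grasp point, in m); z points along the fingers, y is the line along which they close (so a half turn about z gives the same grasp; the last joint's range is limited). The gripper opens to 93 mm and grips with 3 to 60 N. Pads are 15 mm wide; open, the fingers measure 128 mm over their backs; the gripper's body (75 mm by 188 mm) begins 65 mm behind the grasp point.
Start: joints at [1.261, 0.599, -0.003, 1.599, 0.002, 0.943, -0.08], TCP at [0.167, -0.705, 0.219] pointing down, gripper open.
Joint ranges: [-2.57, 2.57], [-0.35, 1.97], [-1.29, 1.29], [0.11, 2.56], [-1.05, 4.19], [0.11, 1.86], [-2.63, 2.63]. Speed limits (rad/s): [2.22, 2.22, 3.01, 3.01, 3.14, 3.14, 3.14].

## Interface

Orientations are given as a unit quaternion [w, x, y, z].
In Python, from plant import robot gives the robot as it stands.
- The arm moves only by the tool step_arm, never from a script. Its arguments are lists of equal length, an entry for each row: "linear": the shift along the tool's x, y, z in normalised numbers (1 is 800 mm), a list of three; "spin": the turn about the tool's z in a scale on which 1.0 is pi rad; "hand": the opening, from 0 (shut) to 1 (fully open). A call has 1 to 20 rows; each row is the pose to reach, as a shift and turn from the pose commanded when the call began, along the tool's axes at that moment; what a row does not reach only later rows make up. A row lasts 1/8 s, in which the tool goes at most 62.5 mm and 10.7 degrees, less where a joint would pass 70% of its speed; a pose out of reach is approached as far as the arm can. A call with a gripper value outside its range is refused whole. The fingers move at their own pace and stop on an object; "squeeze" is the grip in N (left out, the last holds). Time passes only in rows, so rows that repeat a pose let the fingers close. It gives the time, the measured TCP pose, the force, the opening and the grip force at its end, in the units of the state.
- robot.read_state(): the state, without advancing time (a new reading comes with each control period).
- robot.capture(name): name is "side" or "top"; returns a dict with "pixels" (480x640x3 uint8, blue, green, red), "depth" (480x640 float32, m along the optical axis (not along the pixel's ray), 0 where there is no reading), "mtx" (3x3 intrinsics, pixels), "R" (3x3) and "t" (3): a world point X has camera coordinates R X + t. Camera axes: x right, y down, z forward; pixel columns grow to the right and rows downward; lengths in m; the calibration is good to about 2 mm. A picture is of the moment at which its call begins.
- robot.job_done(): hands the job in; it is judged then, once.
The state is a dict: "t": time; "qpos": joint angles; "qd": joint speeds; "tau": joint torques, N m; "ee_pos": TCP position; "orientation": TCP orientation; "wrist_force": force on the tool from outside, world axes, zero at the start; "ft_torque": the same for the moment, N m; "width": opening from 0.0 (shut) to 1.0 (fully open); "finger_force": force on a finger pad.
Only numpy, scipy, OpenCV 4.12 (cv2) and the standard library are available. Lean on these libraries where they do the work, as an engineer would, in place of code of your own. Each camera call takes 0.05 s, during which the arm holds its last target. There are 200 camera calls.

## Working session

There is one attempt and no reset: what is moved stays moved. The work goes in short steps, Python scripts to look and compute and a tool call to move; the robot and the scene stay as the last step left them, time stands still between calls to the robot, and variables do not carry over. Pictures are saved under pics/ and viewed, at most 14 in all, crops included, and the job is handed in when it is done.

Besides the shell and the picture viewer there is one more tool, called after ">>>" as name([rows], argument=value, ...), one row to a line, values as JSON. step_arm: Moves the arm, as the interface text tells. Its arguments: {"type":"object","properties":{"linear":{"type":"array"},"spin":{"type":"array"},"hand":{"type":"array"},"squeeze":{"type":"number"}},"required":["linear","spin","hand"]}

```bash
ls; mkdir -p pics; python3 - <<'E'
from plant import robot
import cv2,numpy as np
s=robot.read_state();print({k:np.round(v,3) for k,v in s.items()}, robot.grip_point_offset)
for n in("top","side"):
    c=robot.capture(n);cv2.imwrite(f"pics/{n}0.png",c["pixels"]);np.savez(f"{n}0.npz",**c)
    print(n,c["mtx"],c["R"],c["t"])
E
```

```text
pics
{'t': np.float64(0.0), 'qpos': array([ 1.261,  0.6  , -0.003,  1.6  ,  0.002,  0.943, -0.08 ]), 'qd': array([-0.001, -0.001,  0.   ,  0.   , -0.   ,  0.001,  0.   ]), 'tau': array([-0.0000e+00, -7.6506e+01,  1.4980e+00, -2.5235e+01, -5.2000e-02,
        1.7000e-02,  0.0000e+00]), 'ee_pos': array([ 0.167, -0.705,  0.218]), 'orientation': array([-0.001,  0.993,  0.116, -0.   ]), 'wrist_force': array([0.544, 0.082, 0.112]), 'ft_torque': array([ 0.009, -0.043, -0.009]), 'finger_force': np.float64(0.0), 'width': np.float64(0.998)} 0.0188
top [[530.58241955   0.         320.82415386]
 [  0.         530.58241955 239.26496504]
 [  0.           0.           1.        ]] [[-9.05138534e-03 -9.99958939e-01 -4.39946931e-04]
 [-9.92072226e-01  9.03514361e-03 -1.25343783e-01]
 [ 1.25342611e-01 -6.98075748e-04 -9.92113271e-01]] [0.05266921 0.63246963 0.81947012]
side [[565.16795215   0.         321.15206935]
 [  0.         565.16795215 237.1464988 ]
 [  0.           0.           1.        ]] [[ 0.98303743 -0.18332825 -0.00530739]
 [-0.10130392 -0.51863097 -0.84897552]
 [ 0.15288862  0.83511237 -0.52840552]] [-0.60003383  0.1309994   0.82254321]
```

View pics/top0.png

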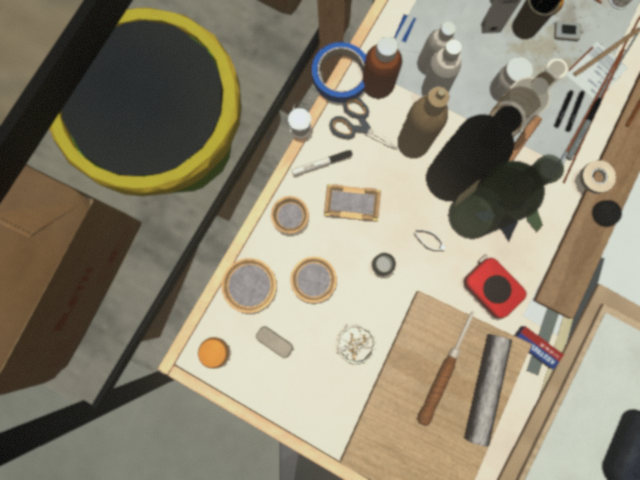

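View pics/side0.png

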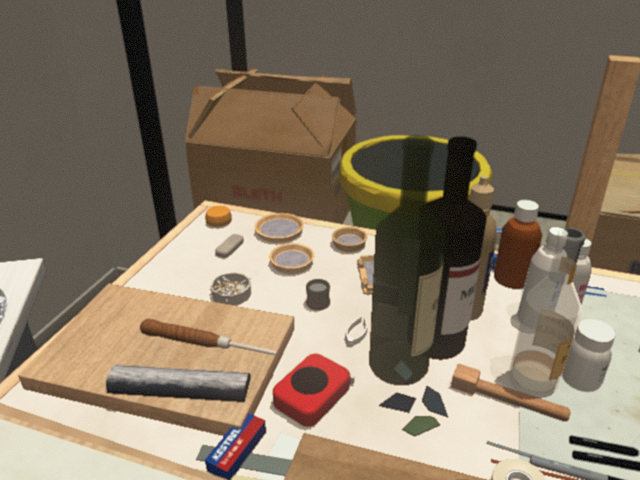

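The top view shows the puck (213,352), block (275,341), tin (355,344), loupe (384,264), dish_a (290,216), cradle (352,203), dish_c (249,286), dish_b (314,281), clamp (429,240) and marker (323,163). In the side view the tall bottles stand to the right. I'll enlarge the work area next.

```bash
cat > h.py <<'E'
import numpy as np,cv2
def world(c,u,v,z):
    "intersect the pixel ray with plane z"
    d=c["R"].T@np.linalg.solve(c["mtx"],[u,v,1.]); o=-c["R"].T@c["t"]
    return o+d*(z-o[2])/d[2]
def cloud(c):
    v,u=np.mgrid[:480,:640]; D=c["depth"]
    P=np.linalg.inv(c["mtx"])@np.stack([u*D,v*D,D]).reshape(3,-1)
    return (c["R"].T@(P-c["t"][:,None])).T.reshape(480,640,3)
E
python3 - <<'E'
from h import *
c=dict(np.load("top0.npz"));P=cloud(c)
for n,u,v in[("puck",213,352),("block",275,341),("tin",355,344),("loupe",384,264),("a",290,216),("crad",352,203),("c",249,286),("b",314,281),("clamp",429,240),("marker",323,163),("bench",330,320)]:
    print(n,np.round(P[v,u],3))
im=c["pixels"][140:380,190:450]
cv2.imwrite("pics/crop.png",cv2.resize(im[:,:],None,fx=2.5,fy=2.5,interpolation=cv2.INTER_CUBIC)) 
# resample top image to z=0 plan? height map of blobs
z=P[...,2]; m=((z>0.006)&(z<0.06)&(c["depth"]>0)).astype(np.uint8)
n,l,s,ce=cv2.connectedComponentsWithStats(m)
for i in range(1,n):
    if 80<s[i,4]<6000 and 180<ce[i][0]<450 and 140<ce[i][1]<380: 
        q=P[l==i]; r=cv2.minAreaRect((q[:,:2]*1000).astype(np.float32))
        print(np.round(ce[i]),s[i,4],"rect",np.round(r[0],1),np.round(r[1],1),round(r[2]),"z",np.round(np.percentile(q[:,2],[50,98]),4))
E
```

```text
puck [0.454 0.222 0.025]
block [0.47  0.123 0.012]
tin [ 0.463 -0.008  0.004]
loupe [ 0.592 -0.055  0.034]
a [0.677 0.099 0.007]
crad [ 0.699 -0.007  0.005]
c [0.56  0.167 0.007]
b [0.567 0.059 0.004]
clamp [ 0.635 -0.136  0.001]
marker [0.768 0.042 0.01 ]
bench [ 0.502  0.033 -0.002]
[409. 149.] 347 rect [ 789.7 -105.6] [57.2 25.9] 63 z [0.0334 0.0581]
[321. 162.] 446 rect [769.5  44.3] [ 13.7 108.5] 19 z [0.0115 0.0152]
[448. 206.] 817 rect [ 690.1 -164.9] [148.5  30.5] 34 z [0.0341 0.0589]
[351. 202.] 1168 rect [699.9  -5.8] [92.2 55.5] 84 z [0.0082 0.0165]
[289. 214.] 840 rect [678.2  99.3] [62.3 62.9] 26 z [0.0111 0.0201]
[430. 240.] 175 rect [ 634.6 -134.9] [56.3 27.2] 45 z [0.0109 0.0147]
[383. 264.] 440 rect [593.2 -54.7] [36.4 34.5] 89 z [0.0302 0.0363]
[313. 279.] 1218 rect [569.5  60.5] [76.1 74.3] 89 z [0.0092 0.0179]
[248. 285.] 1681 rect [560.9 168.2] [89.3 89.2] 45 z [0.0084 0.016 ]
[356. 345.] 553 rect [465.   -7.4] [62.3 60.4] 51 z [0.0155 0.0234]
[274. 342.] 635 rect [468.3 125.9] [64.3 27.2] 55 z [0.0126 0.0157]
[213. 353.] 778 rect [452.2 224.1] [49.6 48.9] 44 z [0.0239 0.0276]
```

View pics/crop.png

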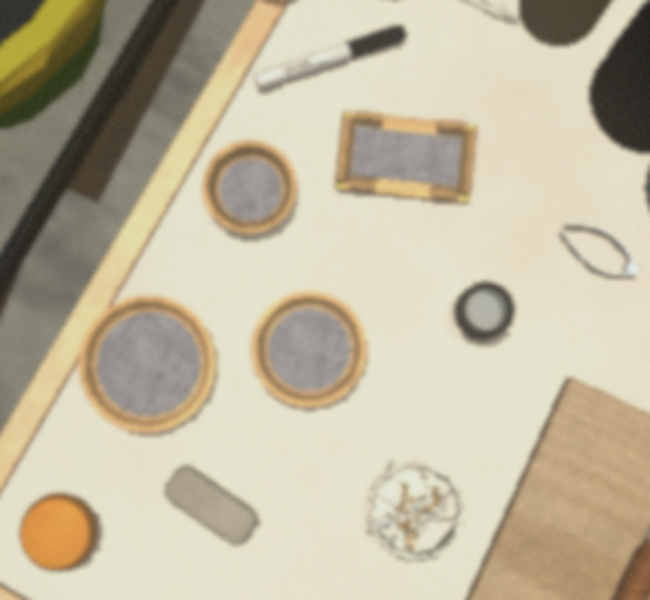

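The crop agrees with the depth blobs, and their sizes match the given ones: dish_a at crop (250,188), cradle (406,157), loupe (485,312), tin (414,510), puck (60,532), block (211,505). Next I check where the tall obstacles are and work out the first move.

```bash
cat >> h.py <<'E'
from scipy.spatial.transform import Rotation as Ro
def go(s,x,y,z,yaw=None):
    "shift (mm) along tool axes and spin to bring the TCP to x,y,z (mm), yaw(deg)= angle of tool y"
    R=Ro.from_quat(s["orientation"],scalar_first=True).as_matrix()
    a=np.degrees(np.arctan2(R[1,1],R[0,1]))
    print("tcp",np.round(s["ee_pos"]*1000,1),"yaw",round(a,1),"lin",np.round(R.T@(np.array([x,y,z])-s["ee_pos"]*1000),1), "spin",None if yaw is None else round(-np.radians(yaw-a),3), "tilt",round(R[2,2],4))
E
python3 - <<'E'
from h import *
from plant import robot
c=dict(np.load("top0.npz"));P=cloud(c);print("cam",-c["R"].T@c["t"])
for n in("top0","side0"):
    P=cloud(dict(np.load(n+".npz"))).reshape(-1,3)
    for lo in(.06,.14,.25):
        q=P[(P[:,2]>lo)&(P[:,2]<.6)&(P[:,0]>.2)&(P[:,0]<1)&(abs(P[:,1])<.45)]
        h,_,_=np.histogram2d(q[:,0],q[:,1],bins=[np.arange(.3,1.01,.05),np.arange(-.45,.46,.05)])
        print(n,lo,[(round(.3+.05*i,2),round(-.45+.05*j,2)) for i,j in np.argwhere(h>3)])
s=robot.read_state();go(s,593,-55,150,0)
E
```

```text
cam [0.52521776 0.04752465 0.89230649]
top0 0.06 [(np.float64(0.3), np.float64(-0.45)), (np.float64(0.3), np.float64(-0.4)), (np.float64(0.35), np.float64(-0.45)), (np.float64(0.6), np.float64(-0.25)), (np.float64(0.6), np.float64(-0.2)), (np.float64(0.6), np.float64(0.3)), (np.float64(0.65), np.float64(-0.25)), (np.float64(0.65), np.float64(-0.2)), (np.float64(0.65), np.float64(0.25)), (np.float64(0.65), np.float64(0.3)), (np.float64(0.65), np.float64(0.4)), (np.float64(0.7), np.float64(-0.25)), (np.float64(0.7), np.float64(-0.2)), (np.float64(0.7), np.float64(-0.15)), (np.float64(0.7), np.float64(0.25)), (np.float64(0.7), np.float64(0.3)), (np.float64(0.7), np.float64(0.4)), (np.float64(0.75), np.float64(-0.2)), (np.float64(0.75), np.float64(-0.15)), (np.float64(0.75), np.float64(-0.1)), (np.float64(0.75), np.float64(0.2)), (np.float64(0.75), np.float64(0.25)), (np.float64(0.75), np.float64(0.3)), (np.float64(0.8), np.float64(-0.3)), (np.float64(0.8), np.float64(-0.25)), (np.float64(0.8), np.float64(-0.15)), (np.float64(0.8), np.float64(-0.1)), (np.float64(0.8), np.float64(0.2)), (
[... 3522 characters left out ...]
loat64(0.7), np.float64(-0.2)), (np.float64(0.7), np.float64(-0.15)), (np.float64(0.75), np.float64(-0.25)), (np.float64(0.75), np.float64(-0.2)), (np.float64(0.75), np.float64(-0.15)), (np.float64(0.8), np.float64(-0.3)), (np.float64(0.8), np.float64(-0.15)), (np.float64(0.85), np.float64(-0.3)), (np.float64(0.85), np.float64(-0.2)), (np.float64(0.85), np.float64(-0.15)), (np.float64(0.9), np.float64(-0.2)), (np.float64(0.9), np.float64(-0.15))]
side0 0.25 [(np.float64(0.65), np.float64(-0.25)), (np.float64(0.65), np.float64(-0.2)), (np.float64(0.7), np.float64(-0.2)), (np.float64(0.75), np.float64(-0.2))]
tcp [ 167.2 -705.   217.9] yaw -76.7 lin [ 564.4 -534.1   68.5] spin -1.338 tilt -1.0
```

```bash
python3 - <<'E'
from h import *
c=dict(np.load("top0.npz"));P=cloud(c)
q=(P[...,2]>.1)&(P[...,2]<.7)&(P[...,1]>.1)&(P[...,0]>.3)&(P[...,0]<1)
v,u=np.nonzero(q)
i=np.linspace(0,len(u)-1,25).astype(int)
for k in i: print(u[k],v[k],np.round(P[v[k],u[k]],2),end=" | ")
E
```

```text
0 0 [0.8  0.33 0.45] | 117 4 [0.8  0.23 0.43] | 117 9 [0.8  0.23 0.43] | 13 15 [0.78 0.32 0.45] | 49 20 [0.78 0.29 0.45] | 101 25 [0.78 0.25 0.44] | 60 31 [0.77 0.28 0.45] | 38 37 [0.76 0.3  0.45] | 47 43 [0.76 0.29 0.45] | 75 49 [0.75 0.26 0.45] | 30 56 [0.75 0.3  0.45] | 16 63 [0.74 0.31 0.45] | 31 70 [0.73 0.3  0.45] | 1 78 [0.73 0.33 0.45] | 9 86 [0.72 0.32 0.45] | 65 94 [0.72 0.28 0.43] | 29 104 [0.7  0.29 0.46] | 54 114 [0.7  0.29 0.42] | 39 126 [0.69 0.3  0.43] | 32 140 [0.68 0.31 0.43] | 29 158 [0.66 0.32 0.42] | 22 178 [0.72 0.49 0.12] | 20 197 [0.69 0.5  0.11] | 18 220 [0.66 0.49 0.12] | 0 452 [0.32 0.51 0.1 ] |
```

The rows are not in the units I measure in: shifts go in shares of 800 mm and turns go in shares of pi rad. I convert before sending: 564 mm is 0.705, 140 mm is 0.175, -0.77 rad is -0.2451.

>>> step_arm([
  [0.0625,-0.0588,0.0075],
  [0.1188,-0.1125,0.015],
  [0.175,-0.165,0.0225],
  [0.2313,-0.2188,0.03],
  [0.2875,-0.2713,0.0375],
  [0.3438,-0.325,0.045],
  [0.4,-0.3775,0.0525],
  [0.4563,-0.4313,0.06],
  [0.5125,-0.4838,0.0675],
  [0.5688,-0.5375,0.075],
  [0.625,-0.59,0.0813],
  [0.675,-0.6388,0.085],
  [0.705,-0.6675,0.085],
  [0.705,-0.6675,0.085],
  [0.705,-0.6675,0.085],
  [0.705,-0.6675,0.085],
], spin=[-0.035,-0.07,-0.105,-0.1401,-0.1751,-0.2101,-0.2451,-0.2801,-0.3151,-0.3501,-0.3852,-0.4138,-0.4259,-0.4259,-0.4259,-0.4259], hand=[1,1,1,1,1,1,1,1,1,1,1,1,1,1,1,1], squeeze=15)

```text
t: 2.1
ee_pos: [0.5921, -0.0574, 0.1505]
orientation: [0.0, 0.708, 0.706, -0.001]
wrist_force: [0.5, 0.4, 0.6]
width: 1.0
finger_force: 0.0
```

To row units: 134 mm is 0.1675, 125 mm is 0.1563.

>>> step_arm([
  [0,0,0.05],
  [0,0,0.1],
  [0,0,0.1375],
  [0,0,0.1563],
  [0,0,0.1675],
  [0,0,0.1675],
  [0,0,0.1675],
  [0,0,0.1675],
], spin=[0,0,0,0,0,0,0,0], hand=[1,1,1,1,1,1,1,1])

```text
t: 3.1
ee_pos: [0.5933, -0.0558, 0.0174]
orientation: [0.0, 0.707, 0.707, 0.0]
wrist_force: [-0.6, -0.7, 0.2]
width: 1.0
finger_force: 0.0
```

```bash
python3 - <<'E'
from h import *
from plant import robot
s=robot.read_state();go(s,593,-55,16,0);print(s["qpos"].round(2))
c=robot.capture("side");cv2.imwrite("pics/s1.png",cv2.resize(c["pixels"][150:350,200:460],None,fx=3,fy=3,interpolation=cv2.INTER_CUBIC))
E
```

```text
tcp [593.3 -55.8  17.4] yaw -0.0 lin [ 0.8 -0.3  1.4] spin -0.0 tilt -1.0
[ 0.17  0.74 -0.25  2.03  0.41  0.43 -0.4 ]
```

View pics/s1.png

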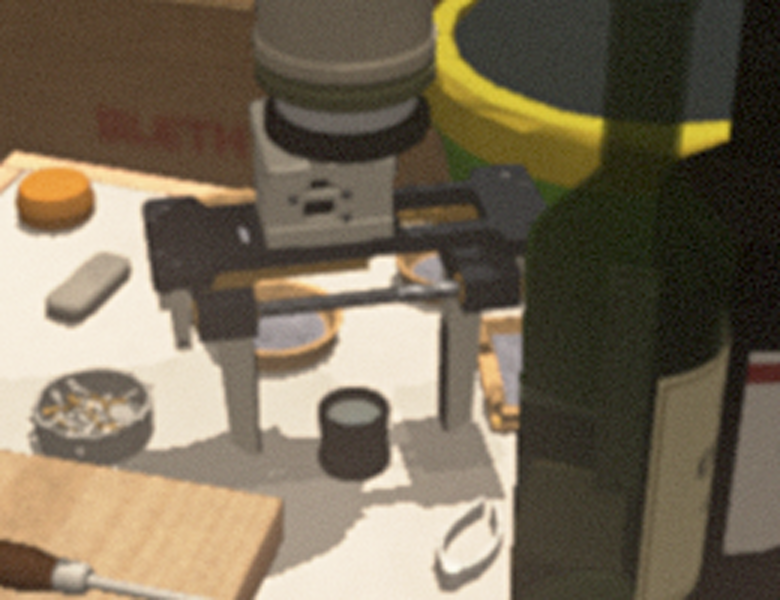

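The fingers straddle the loupe (barrel at (354,432)), with the tips beside its lower half. I'll close on it.

>>> step_arm([
  [0,0,0],
  [0,0,0],
  [0,0,0],
  [0,0,0],
  [0,0,0],
  [0,0,0],
  [0,0,0],
  [0,0,0],
], spin=[0,0,0,0,0,0,0,0], hand=[0.2,0.2,0.2,0.2,0.2,0.2,0.2,0.2], squeeze=15)

```text
t: 4.15
ee_pos: [0.5929, -0.0557, 0.0166]
orientation: [0.0, 0.707, 0.707, 0.0]
wrist_force: [0.6, 0.9, -1.4]
width: 0.384
finger_force: 14.9
```

To row units: 154 mm is 0.1925, 145 mm is 0.1813.

>>> step_arm([
  [0,0,-0.0313],
  [0,0,-0.0688],
  [0.0375,0.02,-0.075],
  [0.0938,0.0513,-0.075],
  [0.15,0.0825,-0.075],
  [0.1813,0.1,-0.075],
  [0.1925,0.1063,-0.075],
  [0.1925,0.1063,-0.075],
  [0.1925,0.1063,-0.075],
  [0.1925,0.1063,-0.05],
  [0.1925,0.1063,-0.0313],
  [0.1925,0.1063,-0.0188],
  [0.1925,0.1063,-0.0125],
  [0.1925,0.1063,-0.0125],
  [0.1925,0.1063,-0.0125],
], spin=[0,0,0,0,0,0,0,0,0,0,0,0,0,0,0], hand=[0.2,0.2,0.2,0.2,0.2,0.2,0.2,0.2,0.2,0.2,0.2,0.2,0.2,0.2,0.2])

```text
t: 6.02
ee_pos: [0.6781, 0.0984, 0.027]
orientation: [0.0, 0.707, 0.707, 0.0]
wrist_force: [0.8, -0.0, -1.5]
width: 0.382
finger_force: 14.9
```

```bash
python3 - <<'E'
from h import *
from plant import robot
s=robot.read_state();go(s,678.2,98.3,22,0);print(s["qpos"].round(2),s["wrist_force"])
c=robot.capture("side");cv2.imwrite("pics/s2.png",cv2.resize(c["pixels"][150:350,230:490],None,fx=3,fy=3,interpolation=cv2.INTER_CUBIC))
E
```

```text
tcp [678.1  98.4  27. ] yaw 0.0 lin [-0.1  0.1  5. ] spin 0.0 tilt -1.0
[-0.06  0.79 -0.27  1.81  0.35  0.59 -0.55] [ 0.84993067 -0.02457647 -1.46900317]
```

View pics/s2.png

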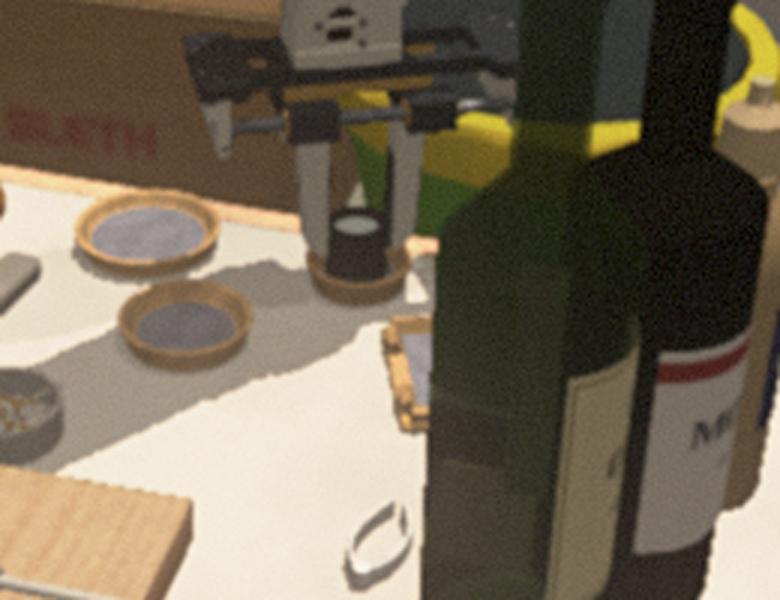

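The loupe (358,240) hangs upright over dish_a and is centred. I'll lower the last few millimetres.

To row units: 4.5 mm is 0.0056, 4 mm is 0.005.

>>> step_arm([
  [0,0,0.0025],
  [0,0,0.005],
  [0,0,0.0056],
  [0,0,0.0056],
], spin=[0,0,0,0], hand=[0.2,0.2,0.2,0.2])

```text
t: 6.58
ee_pos: [0.678, 0.0983, 0.0226]
orientation: [0.0, 0.707, 0.707, 0.0]
wrist_force: [-2.0, -0.8, 5.3]
width: 0.384
finger_force: 15.0
```

To row units: -226 mm is -0.2825, 126 mm is 0.1575.

>>> step_arm([
  [0,0,0],
  [0,0,0],
  [0,0,0],
  [0,0,-0.025],
  [0,0,-0.0688],
  [0.0188,-0.0313,-0.1063],
  [0.0563,-0.1013,-0.1188],
  [0.0938,-0.1688,-0.1188],
  [0.1313,-0.235,-0.1188],
  [0.1525,-0.2725,-0.1188],
  [0.1575,-0.2825,-0.1188],
  [0.1575,-0.2825,-0.1188],
  [0.1575,-0.2825,-0.075],
  [0.1575,-0.2825,-0.025],
  [0.1575,-0.2825,0],
  [0.1575,-0.2825,0.0125],
  [0.1575,-0.2825,0.0125],
  [0.1575,-0.2825,0.0125],
], spin=[0,0,0,0,0,0,0,0,0,0,0,0,0,0,0,0,0,0], hand=[0.62,0.62,0.62,0.62,0.62,1,1,1,1,1,1,1,1,1,1,1,1,1])

```text
t: 8.82
ee_pos: [0.4525, 0.2242, 0.0128]
orientation: [0.0, 0.707, 0.707, 0.001]
wrist_force: [-0.4, 0.1, 0.4]
width: 1.0
finger_force: 0.0
```

```bash
python3 - <<'E'
from h import *
from plant import robot
s=robot.read_state();go(s,452.2,224.1,12,0);print(s["qpos"].round(2),s["wrist_force"])
c=robot.capture("side");cv2.imwrite("pics/s3.png",cv2.resize(c["pixels"][150:350,150:410],None,fx=3,fy=3,interpolation=cv2.INTER_CUBIC))
E
```

```text
tcp [452.5 224.2  12.8] yaw -0.0 lin [-0.1 -0.3  0.8] spin -0.001 tilt -1.0
[-0.47  0.69 -0.15  2.24  0.41  0.24 -0.99] [-0.37416623  0.10646481  0.4175093 ]
```

View pics/s3.png

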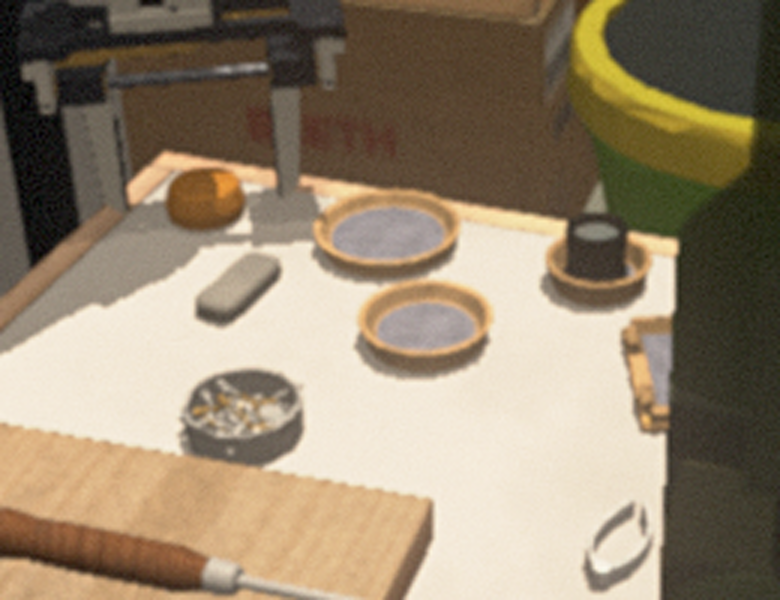

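The loupe stands flat in dish_a (597,245), and the fingers straddle the puck (205,197). I'll close on it.

To row units: -50 mm is -0.0625, -25 mm is -0.0313.

>>> step_arm([
  [0,0,0],
  [0,0,0],
  [0,0,0],
  [0,0,0],
  [0,0,0],
  [0,0,0],
  [0,0,-0.0313],
  [0,0,-0.0625],
  [0,0,-0.0625],
], spin=[0,0,0,0,0,0,0,0,0], hand=[0.35,0.35,0.35,0.35,0.35,0.35,0.35,0.35,0.35], squeeze=20)

```text
t: 10.0
ee_pos: [0.4525, 0.2245, 0.0634]
orientation: [0.0, 0.707, 0.707, 0.001]
wrist_force: [-0.2, -0.0, -0.8]
width: 0.52
finger_force: 19.5
```

To row units: -164 mm is -0.205, -155 mm is -0.1938.

>>> step_arm([
  [-0.05,0.0363,0],
  [-0.1063,0.075,0],
  [-0.1625,0.1163,0],
  [-0.1938,0.1388,0],
  [-0.205,0.1463,0],
  [-0.205,0.1463,0],
  [-0.205,0.1463,0.0188],
  [-0.205,0.1463,0.0375],
  [-0.205,0.1463,0.045],
  [-0.205,0.1463,0.045],
  [-0.205,0.1463,0.045],
], spin=[0,0,0,0,0,0,0,0,0,0,0], hand=[0.35,0.35,0.35,0.35,0.35,0.35,0.35,0.35,0.35,0.35,0.35])

```text
t: 11.38
ee_pos: [0.5689, 0.0605, 0.0262]
orientation: [0.0, 0.707, 0.707, 0.0]
wrist_force: [0.3, -0.2, -0.7]
width: 0.516
finger_force: 19.5
```

```bash
python3 - <<'E'
from h import *
from plant import robot
s=robot.read_state();go(s,569.5,60.5,18,0);print(s["qpos"].round(2),s["wrist_force"])
c=robot.capture("side");cv2.imwrite("pics/s4.png",cv2.resize(c["pixels"][160:310,200:400],None,fx=4,fy=4,interpolation=cv2.INTER_CUBIC))
E
```

```text
tcp [568.9  60.5  26.2] yaw 0.0 lin [-0.   0.6  8.2] spin 0.0 tilt -1.0
[-0.03  0.71 -0.27  2.08  0.44  0.41 -0.64] [ 0.29070269 -0.20196492 -0.66394425]
```

View pics/s4.png

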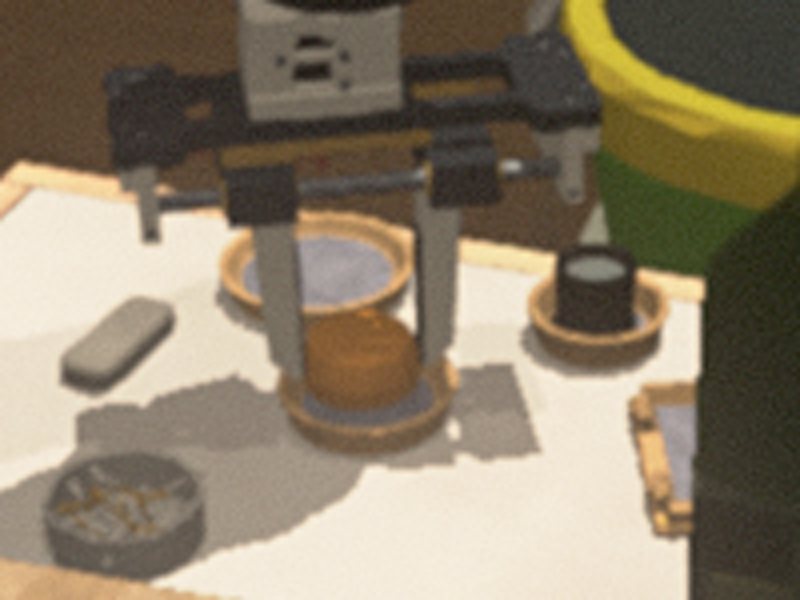

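The puck (360,360) hangs level over dish_b. I'll lower it until it touches.

To row units: 8 mm is 0.01, 6 mm is 0.0075.

>>> step_arm([
  [0,0,0.0038],
  [0,0,0.0075],
  [0,0,0.01],
  [0,0,0.01],
], spin=[0,0,0,0], hand=[0.35,0.35,0.35,0.35])

```text
t: 11.92
ee_pos: [0.5688, 0.0602, 0.0181]
orientation: [0.0, 0.707, 0.707, -0.0]
wrist_force: [-0.5, -0.6, 0.6]
width: 0.517
finger_force: 19.6
```

To row units: -104 mm is -0.13, 8.5 mm is 0.0106.

>>> step_arm([
  [0,0,0],
  [0,0,0],
  [0,0,0],
  [0,0,-0.025],
  [0,0,-0.0688],
  [-0.025,-0.0375,-0.0875],
  [-0.0563,-0.0875,-0.0875],
  [-0.08,-0.1225,-0.0875],
  [-0.085,-0.13,-0.0875],
  [-0.085,-0.13,-0.0875],
  [-0.085,-0.13,-0.05],
  [-0.085,-0.13,-0.0125],
  [-0.085,-0.13,0.005],
  [-0.085,-0.13,0.0106],
  [-0.085,-0.13,0.0106],
  [-0.085,-0.13,0.0106],
], spin=[0,0,0,0,0,0,0,0,0,0,0,0,0,0,0,0], hand=[0.68,0.68,0.68,0.68,0.68,1,1,1,1,1,1,1,1,1,1,1])

```text
t: 13.92
ee_pos: [0.4654, -0.0075, 0.0101]
orientation: [0.0, 0.707, 0.707, 0.0]
wrist_force: [0.8, -0.4, 0.5]
width: 1.001
finger_force: 0.0
```

```bash
python3 - <<'E'
from h import *
from plant import robot
s=robot.read_state();go(s,465,-7.4,9.5,0);print(s["qpos"].round(2),s["wrist_force"])
c=robot.capture("side");cv2.imwrite("pics/s5.png",cv2.resize(c["pixels"][180:330,170:370],None,fx=4,fy=4,interpolation=cv2.INTER_CUBIC))
E
```

```text
tcp [465.4  -7.5  10.1] yaw 0.0 lin [ 0.1 -0.4  0.6] spin 0.0 tilt -1.0
[-0.01  0.68 -0.14  2.33  0.55  0.16 -0.67] [ 0.80719735 -0.40532375  0.54387789]
```

View pics/s5.png

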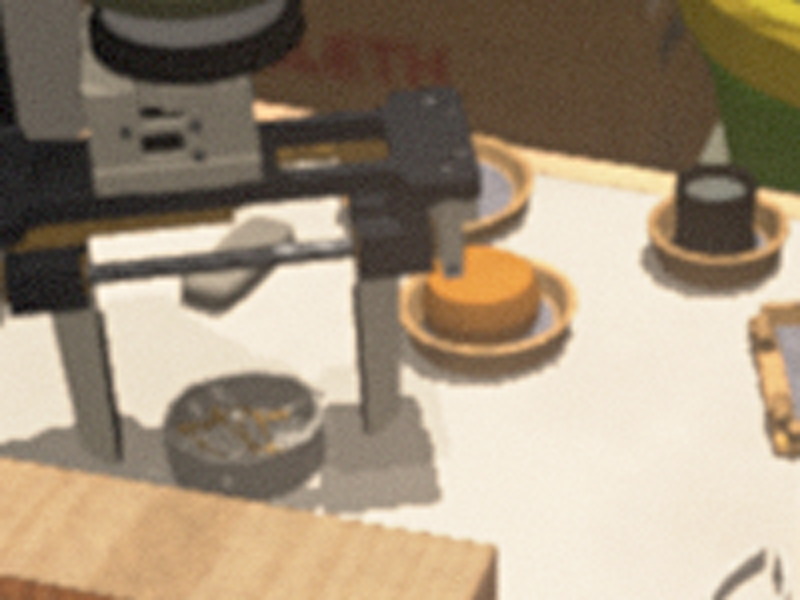

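The puck sits in dish_b (482,295) and the fingers straddle the tin (245,430). I'll close and lift.

>>> step_arm([
  [0,0,0],
  [0,0,0],
  [0,0,0],
  [0,0,0],
  [0,0,0],
  [0,0,-0.0125],
  [0,0,-0.0313],
  [0,0,-0.05],
  [0,0,-0.05],
], spin=[0,0,0,0,0,0,0,0,0], hand=[0.5,0.5,0.5,0.5,0.5,0.5,0.5,0.5,0.5], squeeze=20)

```text
t: 15.1
ee_pos: [0.4652, -0.0079, 0.0507]
orientation: [0.001, 0.707, 0.707, 0.001]
wrist_force: [0.2, -0.1, -0.8]
width: 0.641
finger_force: 20.0
```

To row units: 176 mm is 0.22, 172 mm is 0.215.

>>> step_arm([
  [0.0188,0.01,-0.015],
  [0.0625,0.0338,-0.025],
  [0.1125,0.0613,-0.025],
  [0.1625,0.0888,-0.025],
  [0.2,0.11,-0.025],
  [0.215,0.1188,-0.0188],
  [0.22,0.12,0],
  [0.22,0.12,0.015],
  [0.22,0.12,0.025],
  [0.22,0.12,0.0325],
  [0.22,0.12,0.0325],
  [0.22,0.12,0.0325],
], spin=[0,0,0,0,0,0,0,0,0,0,0,0], hand=[0.5,0.5,0.5,0.5,0.5,0.5,0.5,0.5,0.5,0.5,0.5,0.5])

```text
t: 16.6
ee_pos: [0.561, 0.1682, 0.0239]
orientation: [0.0, 0.707, 0.707, 0.0]
wrist_force: [-0.3, -1.1, -1.3]
width: 0.639
finger_force: 20.0
```

```bash
python3 - <<'E'
from h import *
from plant import robot
s=robot.read_state();go(s,560.9,168.2,15.5,0);print(s["qpos"].round(2),s["wrist_force"])
c=robot.capture("side");cv2.imwrite("pics/s6.png",cv2.resize(c["pixels"][150:300,190:390],None,fx=4,fy=4,interpolation=cv2.INTER_CUBIC))
E
```

```text
tcp [561.  168.2  23.9] yaw -0.0 lin [ 0.  -0.1  8.4] spin -0.0 tilt -1.0
[-0.21  0.72 -0.26  2.05  0.42  0.43 -0.8 ] [-0.31862781 -1.13240051 -1.30203724]
```

View pics/s6.png

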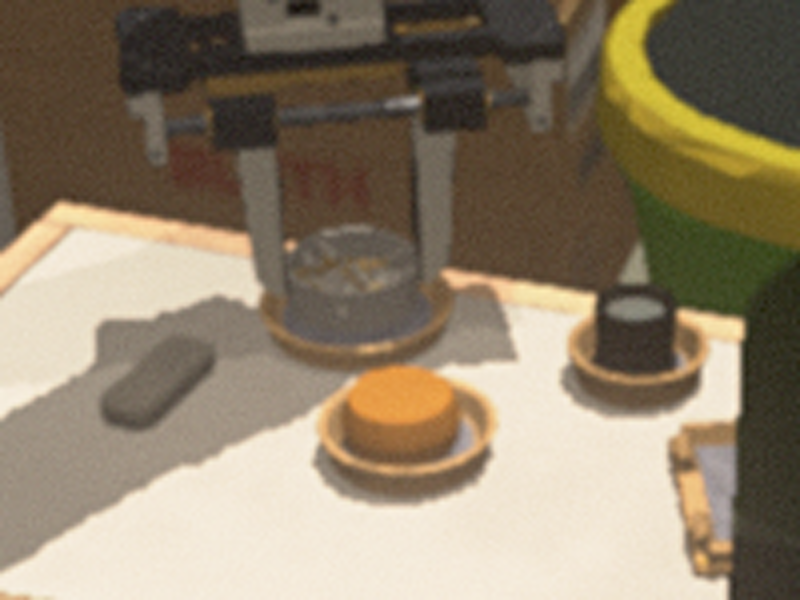

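The tin (352,270) is level over dish_c and centred, so I'll lower it.

To row units: 8 mm is 0.01, 6 mm is 0.0075.

>>> step_arm([
  [0,0,0.0038],
  [0,0,0.0075],
  [0,0,0.01],
  [0,0,0.01],
], spin=[0,0,0,0], hand=[0.5,0.5,0.5,0.5])

```text
t: 17.15
ee_pos: [0.5608, 0.1683, 0.0157]
orientation: [0.0, 0.707, 0.707, -0.0]
wrist_force: [-0.9, -0.6, 2.0]
width: 0.64
finger_force: 20.0
```

To row units: -92 mm is -0.115, -65 mm is -0.0813, 0.61 rad is 0.1942.

>>> step_arm([
  [0,0,0],
  [0,0,0],
  [0,0,0],
  [0,0,-0.025],
  [0,0,-0.0688],
  [-0.0125,-0.0313,-0.0813],
  [-0.035,-0.075,-0.0813],
  [-0.0525,-0.115,-0.0813],
  [-0.0525,-0.115,-0.0813],
  [-0.0525,-0.115,-0.0813],
], spin=[0,0,0,0,0,0.0477,0.0955,0.1432,0.1942,0.1942], hand=[0.83,0.83,0.83,0.83,0.83,0.7,0.7,0.7,0.7,0.7])

```text
t: 18.4
ee_pos: [0.469, 0.1264, 0.0808]
orientation: [0.0, 0.887, 0.463, 0.0]
wrist_force: [0.5, -0.6, 0.4]
width: 0.699
finger_force: 0.0
```

```bash
python3 - <<'E'
from h import *
from plant import robot
c=dict(np.load("top0.npz"));P=cloud(c);z=P[...,2]
m=((z>0.005)&(z<0.06)).astype(np.uint8);n,l,st,ce=cv2.connectedComponentsWithStats(m)
for u,v in((274,342),(339,187),):
    i=l[v,u]; q=P[l==i][:,:2]*1000
    if i==0: i=[k for k in range(1,n) if abs(ce[k]-[351,202]).max()<4][0];q=P[l==i][:,:2]*1000
    r=cv2.minAreaRect(q.astype(np.float32));w,V=np.linalg.eigh(np.cov(q.T))
    print(np.round(r[0],1),np.round(r[1],1),"rect",round(r[2],1),"pca",round(np.degrees(np.arctan2(V[1,1],V[0,1]))%180,1),"mean",q.mean(0).round(1))
s=robot.read_state();go(s,468.3,125.9,4,-35);print(s["qpos"].round(2),s["wrist_force"])
c=robot.capture("top");cv2.imwrite("pics/t7.png",cv2.resize(c["pixels"][180:380,190:450],None,fx=3,fy=3,interpolation=cv2.INTER_CUBIC))
np.savez("top7.npz",**c)
E
```

```text
[468.3 125.9] [64.3 27.2] rect 54.9 pca 55.2 mean [468.6 125.4]
[699.9  -5.8] [92.3 55.8] rect 83.2 pca 83.0 mean [699.5  -5.8]
tcp [469.  126.4  80.8] yaw -34.9 lin [-0.9 -0.3 76.8] spin 0.002 tilt -1.0
[-0.28  0.55 -0.14  2.25  0.21  0.35 -1.2 ] [ 0.51263176 -0.60698092  0.356967  ]
```

View pics/t7.png

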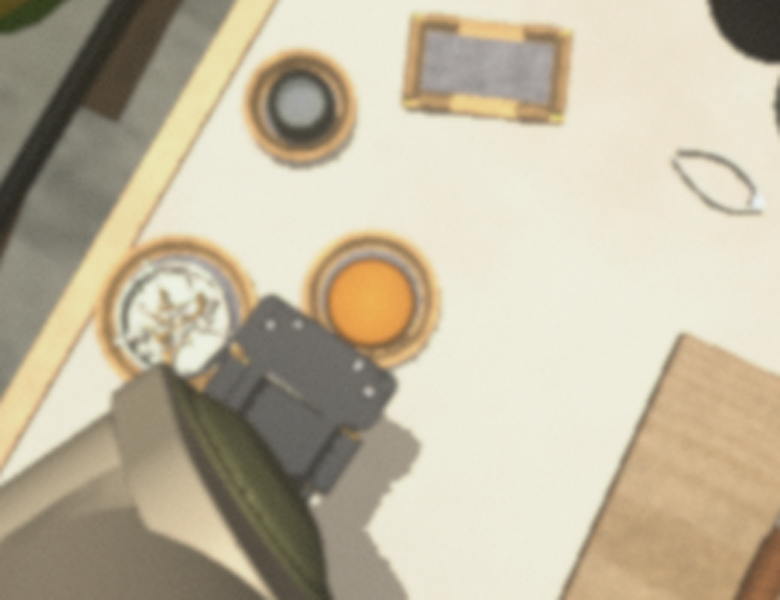

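The loupe (301,105), puck (372,302) and tin (178,315) all sit centred in their dishes, and the cradle (488,70) is clear. I'll go down on the block.

To row units: 77 mm is 0.0963, 72 mm is 0.09.

>>> step_arm([
  [0,0,0.0438],
  [0,0,0.075],
  [0,0,0.09],
  [0,0,0.0963],
  [0,0,0.0963],
  [0,0,0.0963],
  [0,0,0.0963],
  [0,0,0.0963],
  [0,0,0.0963],
  [0,0,0.0963],
  [0,0,0.0963],
], spin=[0,0,0,0,0,0,0,0,0,0,0], hand=[0.7,0.7,0.7,0.7,0.7,0.7,0.15,0.15,0.15,0.15,0.15], squeeze=20)

```text
t: 19.82
ee_pos: [0.4689, 0.1263, 0.0036]
orientation: [0.0, 0.887, 0.462, 0.0]
wrist_force: [-0.1, 0.8, 1.1]
width: 0.285
finger_force: 20.0
```

To row units: 265 mm is 0.3313, 252 mm is 0.315, -0.489 rad is -0.1557.

>>> step_arm([
  [0,0,-0.025],
  [0,0,-0.0625],
  [0.0025,0.025,-0.0725],
  [0.0075,0.0813,-0.0725],
  [0.0125,0.1438,-0.0725],
  [0.0188,0.2063,-0.0725],
  [0.025,0.2688,-0.0725],
  [0.0288,0.315,-0.0725],
  [0.03,0.3313,-0.0725],
  [0.03,0.3313,-0.0725],
  [0.03,0.3313,-0.0563],
  [0.03,0.3313,-0.0375],
  [0.03,0.3313,-0.0275],
  [0.03,0.3313,-0.0225],
  [0.03,0.3313,-0.0225],
  [0.03,0.3313,-0.0225],
], spin=[0,0,0,-0.0318,-0.0637,-0.0955,-0.1273,-0.1557,-0.1557,-0.1557,-0.1557,-0.1557,-0.1557,-0.1557,-0.1557,-0.1557], hand=[0.15,0.15,0.15,0.15,0.15,0.15,0.15,0.15,0.15,0.15,0.15,0.15,0.15,0.15,0.15,0.15])

```text
t: 21.82
ee_pos: [0.7, -0.0059, 0.0219]
orientation: [0.0, 0.749, 0.663, 0.0]
wrist_force: [0.9, -0.0, -0.6]
width: 0.283
finger_force: 20.0
```

```bash
python3 - <<'E'
from h import *
from plant import robot
s=robot.read_state();go(s,699.9,-5.8,9.5,-6.9);print(s["qpos"].round(2),s["wrist_force"])
c=robot.capture("top");cv2.imwrite("pics/t8.png",cv2.resize(c["pixels"][140:290,260:460],None,fx=4,fy=4,interpolation=cv2.INTER_CUBIC))
E
```

```text
tcp [700.   -5.9  21.9] yaw -6.9 lin [ 0.1 -0.1 12.4] spin -0.001 tilt -1.0
[ 0.13  0.82 -0.33  1.77  0.42  0.62 -0.57] [ 0.8503924  -0.04327524 -0.58633237]
```

View pics/t8.png

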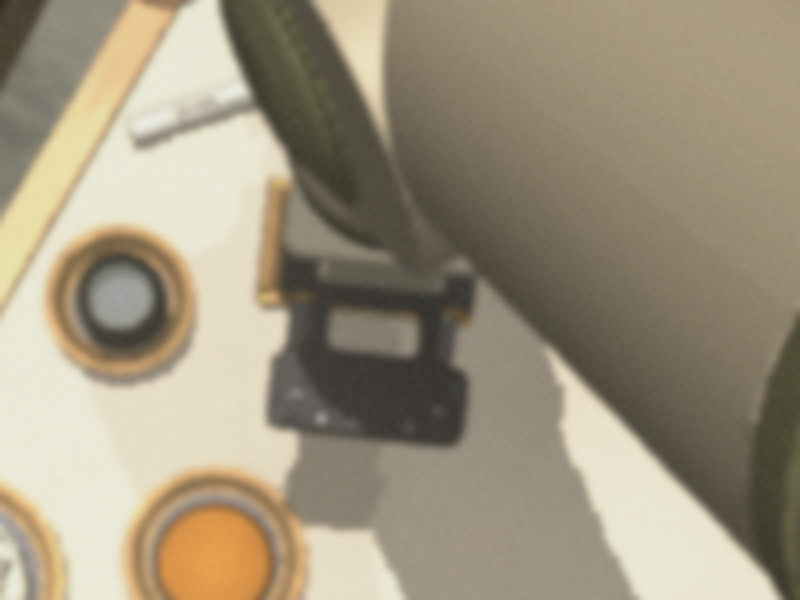

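The arm hides the block here, but the cradle edge (272,240) lines up with the gripper and the measured pose agrees. I'll lower it.

To row units: 12 mm is 0.015, 10 mm is 0.0125.

>>> step_arm([
  [0,0,0.005],
  [0,0,0.0088],
  [0,0,0.0125],
  [0,0,0.015],
  [0,0,0.015],
], spin=[0,0,0,0,0], hand=[0.15,0.15,0.15,0.15,0.15])

```text
t: 22.5
ee_pos: [0.6997, -0.0058, 0.0097]
orientation: [-0.0, 0.749, 0.663, -0.0]
wrist_force: [-1.6, 0.1, 2.3]
width: 0.285
finger_force: 20.0
```

>>> step_arm([
  [0,0,0],
  [0,0,0],
  [0,0,0],
  [0,0,-0.025],
  [0,0,-0.075],
  [0,0,-0.1375],
  [-0.025,-0.0625,-0.15],
  [-0.075,-0.1375,-0.15],
  [-0.125,-0.2125,-0.15],
  [-0.175,-0.2625,-0.15],
  [-0.2,-0.275,-0.15],
  [-0.2,-0.275,-0.15],
], spin=[0,0,0,0,0,0,0,0,0,0,0,0], hand=[0.45,0.45,0.45,0.45,0.45,0.6,0.6,0.6,0.6,0.6,0.6,0.6])

```text
t: 24.0
ee_pos: [0.4604, -0.1405, 0.1308]
orientation: [0.001, 0.75, 0.662, -0.001]
wrist_force: [-0.3, 0.8, 0.2]
width: 0.598
finger_force: 0.0
```

```bash
python3 - <<'E'
from h import *
from plant import robot
c=robot.capture("top");P=cloud(c)
cv2.imwrite("pics/t9.png",cv2.resize(c["pixels"][140:340,200:460],None,fx=3,fy=3,interpolation=cv2.INTER_CUBIC))
# plane fit of each top surface: centre, height, tilt
for n,x,y,z,r in(("loupe",678.2,99.3,40,14),("puck",569.5,60.5,32,16),("tin",560.9,168.2,26,36),("block",699.9,-5.8,19,11)):
    q=P.reshape(-1,3)*1000; q=q[(np.hypot(q[:,0]-x,q[:,1]-y)<r)&(q[:,2]>z-6)&(q[:,2]<z+8)]
    A=np.c_[q[:,:2]-[x,y],np.ones(len(q))];k=np.linalg.lstsq(A,q[:,2],rcond=None)[0]
    print(n,len(q),"expect z",z,"fit",k[2].round(1),"tilt deg",np.degrees(np.hypot(*k[:2])).round(1))
E
```

```text
loupe 192 expect z 40 fit 36.2 tilt deg 5.9
puck 302 expect z 32 fit 31.0 tilt deg 1.2
tin 348 expect z 26 fit 24.4 tilt deg 0.4
block 136 expect z 19 fit 18.8 tilt deg 2.0
```

View pics/t9.png

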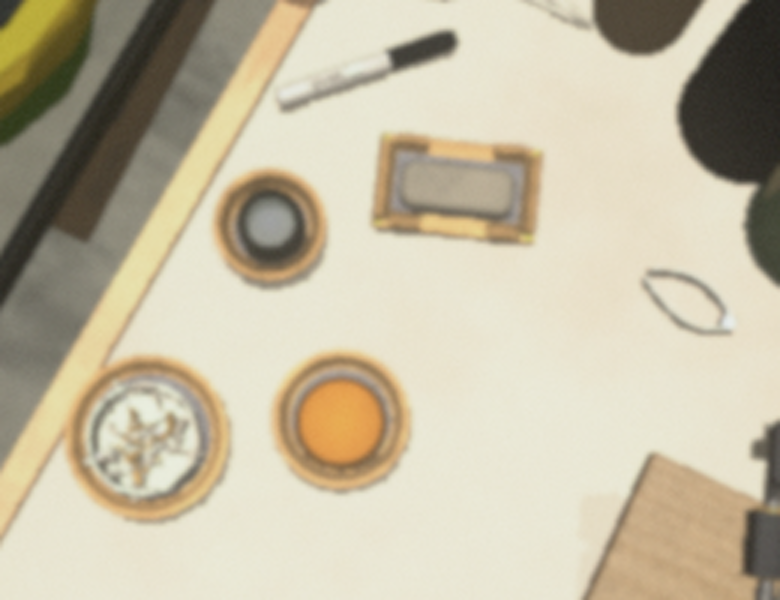

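All four are in their holders, and the clamp (690,300) and marker (368,70) haven't moved. The loupe fit includes its recessed glass, so I'll compare it with the same fit from before it was moved.

```bash
python3 - <<'E'
from h import *
from plant import robot
for n,c,x,y,z in(("before",dict(np.load("top0.npz")),593,-55,34),("now",robot.capture("top"),678,98.5,40)):
  for r in(9,14,20):
    q=cloud(c).reshape(-1,3)*1000; q=q[(np.hypot(q[:,0]-x,q[:,1]-y)<r)&(q[:,2]>z-8)&(q[:,2]<z+8)]
    A=np.c_[q[:,:2]-[x,y],np.ones(len(q))];k=np.linalg.lstsq(A,q[:,2],rcond=None)[0]
    print(n,r,len(q),k.round(3),"median dz",np.round(np.median(q[:,2])-z,1))
E
```

```text
before 9 96 [ 1.6000e-02 -1.5000e-02  2.9559e+01] median dz -4.7
before 14 224 [-1.6000e-02  1.0000e-03  2.9085e+01] median dz -5.1
before 20 399 [0.0000e+00 6.0000e-03 3.0943e+01] median dz -3.3
now 9 92 [-3.1000e-02  1.5000e-02  3.5466e+01] median dz -4.6
now 14 226 [1.2300e-01 1.1000e-02 3.5508e+01] median dz -4.9
now 20 379 [ 8.0000e-03 -1.7000e-02  3.6939e+01] median dz -3.5
```

The loupe is level and exactly 6 mm higher than before, so it is flat on the floor of dish_a. I'm handing the job in.

```bash
python3 -c "
from plant import robot
print(robot.job_done())"
```

```text
the job is handed in; nothing more can be done
None
```

The loupe, rosin puck, tin of pins and rubbing block are each flat in their own holder, placed in that order with the tin kept level; the clamp and marker were not moved, and the job was handed in at about 24 s.

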